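# Clear the microscope bench into its trays

## Task

Tidy the bench after a microscope session: put both steel objectives into the black tray, both amber sample vials into the blue tray and the filter cube into the orange tray, each standing upright on the tray's floor. Set them down without dropping any of them, and leave the pink culture dish and the green jar where they stand.

Things in the scene. Friction and masses are not known exactly. Their poses are not given: they have to be found in the camera images.
- objective_yellow: Microscope objective: a bright steel cylinder, 28 mm diameter and 55 mm tall overall (straight barrel up to 45 mm, then tapering to an 18 mm nose), with a yellow ring round it near the top and a yellow disc with a black lens on the nose. Stands upright, loose, on the bench. About 110 g. Origin: centre of its underside; z up.
- objective_blue: Microscope objective: a bright steel cylinder, 28 mm diameter and 55 mm tall overall (straight barrel up to 45 mm, then tapering to an 18 mm nose), with a blue ring round it near the top and a blue disc with a black lens on the nose. Stands upright, loose, on the bench. About 110 g. Origin: centre of its underside; z up.
- vial_a: Sample vial: amber glass body with a paper label and a red screw cap on top, a plain cylinder 30 mm in diameter and 54 mm tall (the red cap is the upper 20 mm). One of two alike. Stands upright, loose, on the bench. About 50 g. Origin: centre of its underside; z up.
- vial_b: Sample vial: amber glass body with a paper label and a red screw cap on top, a plain cylinder 30 mm in diameter and 54 mm tall (the red cap is the upper 20 mm). One of two alike. Stands upright, loose, on the bench. About 50 g. Origin: centre of its underside; z up.
- filter_cube: Filter cube: a black square block 36 mm by 36 mm and 50 mm tall with a green round window, 26 mm across, in its top face. Stands upright, loose, on the bench, turned at random. About 90 g. Origin: centre of its underside; x and y square to its side faces, z up.
- tray_black: Black open rectangular tray, fixed to the bench: 84 mm (its x) by 120 mm (its y) outside, 18 mm tall, walls and floor 4 mm thick. Its inside is 76 mm by 112 mm. All three trays have this size and change places from start to start, their long sides roughly along the world's y. Origin: centre of its underside; x and y along its sides, z up.
- tray_blue: Blue open rectangular tray, fixed to the bench: 84 mm (its x) by 120 mm (its y) outside, 18 mm tall, walls and floor 4 mm thick. Its inside is 76 mm by 112 mm. All three trays have this size and change places from start to start, their long sides roughly along the world's y. Origin: centre of its underside; x and y along its sides, z up.
- tray_orange: Orange open rectangular tray, fixed to the bench: 84 mm (its x) by 120 mm (its y) outside, 18 mm tall, walls and floor 4 mm thick. Its inside is 76 mm by 112 mm. All three trays have this size and change places from start to start, their long sides roughly along the world's y. Origin: centre of its underside; x and y along its sides, z up.
- dish: Closed culture dish, pink, flat and round: 55 mm diameter, 15 mm tall, loose, standing among the things to be sorted. To be left alone. Origin: centre of its underside.
- jar: Squat green glass jar with a black lid: 46 mm diameter, 50 mm tall, loose, standing among the things to be sorted. To be left alone. Origin: centre of its underside.
There are look-alikes about, which are no part of the job. Of the things that look like the tray_orange, the largest one is meant.

How it is judged:
At the end, for the whole second after the job is handed in: Both objectives in the black tray, both vials in the blue, the filter cube in the orange: each origin within the tray's inner walls (38 mm by 56 mm from its centre), under 10 mm above the tray's underside, tilted less than 0.15 rad, released and at rest (x of objective_yellow in the frame of tray_black between -0.038 and 0.038 m and y of objective_yellow in the frame of tray_black between -0.056 and 0.056 m and z of each of objective_yellow, objective_blue in the frame of tray_black below 0.01 m and angle between each of objective_yellow, objective_blue, vial_a, vial_b, filter_cube's own z axis and vertical below 0.15 rad and linear speed of each of objective_yellow, objective_blue, vial_a, vial_b, filter_cube below 0.02 m/s and angular speed of each of objective_yellow, objective_blue, vial_a, vial_b, filter_cube below 0.3 rad/s and contact force between the fingers and objective_yellow below 0.1 N and x of objective_blue in the frame of tray_black between -0.038 and 0.038 m and y of objective_blue in the frame of tray_black between -0.056 and 0.056 m and contact force between the fingers and objective_blue below 0.1 N and x of vial_a in the frame of tray_blue between -0.038 and 0.038 m and y of vial_a in the frame of tray_blue between -0.056 and 0.056 m and z of each of vial_a, vial_b in the frame of tray_blue below 0.01 m and contact force between the fingers and vial_a below 0.1 N and x of vial_b in the frame of tray_blue between -0.038 and 0.038 m and y of vial_b in the frame of tray_blue between -0.056 and 0.056 m and contact force between the fingers and vial_b below 0.1 N and x of filter_cube in the frame of tray_orange between -0.038 and 0.038 m and y of filter_cube in the frame of tray_orange between -0.056 and 0.056 m and z of filter_cube in the frame of tray_orange below 0.01 m and contact force between the fingers and filter_cube below 0.1 N); the robot touches nothing.
It fails at once if an objective falls free (released or knocked so that it drops about 3 cm or more, or is thrown) ((linear speed of objective_yellow above 0.75 m/s and contact force between the fingers and objective_yellow below 0.05 N) or (linear speed of objective_blue above 0.75 m/s and contact force between the fingers and objective_blue below 0.05 N)).
It fails at once if a vial falls free (released or knocked so that it drops about 3 cm or more, or is thrown) ((linear speed of vial_a above 0.75 m/s and contact force between the fingers and vial_a below 0.05 N) or (linear speed of vial_b above 0.75 m/s and contact force between the fingers and vial_b below 0.05 N)).
It fails at once if the filter cube falls free (released or knocked so that it drops about 3 cm or more, or is thrown) ((linear speed of filter_cube above 0.75 m/s and contact force between the fingers and filter_cube below 0.05 N)).
It fails at once if the culture dish is moved more than 20 mm or tipped (distance of dish from where it was at the start of the episode above 0.02 m or angle between dish's own z axis and vertical above 0.35 rad).
It fails at once if the green jar is moved more than 20 mm or tipped (distance of jar from where it was at the start of the episode above 0.02 m or angle between jar's own z axis and vertical above 0.35 rad).
It also fails if it takes over 128 s, if anything falls off the work surface, if the arm or the gripper's body presses on something with over 40 N, if the wrist force passes 120 N, or if a joint passes its speed limit or range.

## Robot

A 6-joint arm with a two-finger parallel gripper is mounted at the origin on the work surface. World frame = base frame: x ahead of the robot, y to its left, z up, the work surface at z = 0. Lengths are in m, angles in rad, forces in N, time in s.
With the tool pointing down it reaches from about 0.25 to 0.725 m from the base axis. Payload 4 kg.
Tool frame: the origin (TCP) lies between the finger pads; the fingertips stand 8 mm ahead of it and the grasp point (between the pads) lies 11 mm behind it; z points along the fingers, y is the line along which they close (so a half turn about z gives the same grasp; the last joint's range is limited). The gripper opens to 85 mm and grips with 20 to 120 N. Pads are 22 mm wide; open, the fingers measure 114 mm over their backs; the gripper's body (76 mm by 85 mm) begins 54 mm behind the grasp point. The pads swing forward as they close: fully open they stand 13 mm farther back than shut.
Start: joints at [1.318, 0.241, 0.005, 1.335, 0, 1.571], TCP at [0.125, 0.484, 0.239] pointing down, gripper open.
Joint ranges: [-2.72, 2.72], [-1.05, 1.87], [-1.09, 1.28], [-1.99, 2.15], [-1.42, 1.44], [-3.14, 3.14]. Speed limits (rad/s): [2.79, 2.79, 3.14, 3.14, 3.14, 3.14].

## Interface

Orientations are given as a unit quaternion [x, y, z, w].
In Python, from workcell import r, optics, job gives the robot as it stands.
- The arm moves only by the tool move_arm, never from a script. Its argument "commands" is a list of rows, each an object with "grip": the closure, from -1 (fully open) to 1 (shut), so that 0 is half open; "delta_pos": the shift along the world's x, y, z each as a share of 40 mm, from -1 to 1, a list of three; "roll": the turn about the world's z as a share of 0.12 rad, from -1 to 1. In form: [{"grip": grip, "delta_pos": [tx, ty, tz], "roll": roll}, ...]. A call has 1 to 20 rows; each row shifts and turns the commanded pose from where the row before left it; what a row does not reach is not made up. A row lasts 1/12 s, in which the tool goes at most 41.7 mm and 7.16 degrees, less where a joint would pass 70% of its speed; a pose out of reach is approached as far as the arm can. A call with a number of a shift or a turn outside -1 to 1 is refused whole. A call with a gripper value outside its range is refused whole. The fingers move at their own pace and stop on an object; "grip_force" is the grip in N (left out, the last holds). Time passes only in rows, so rows that do not move let the fingers close. It gives the time, the measured TCP pose, the force, the opening and the grip force at its end, in the units of the state.
- r.observe(): the state, without advancing time (a new reading comes with each control period).
- optics.camera(name): name is "side" or "top"; returns a dict with "color" (400x640x3 uint8, blue, green, red), "z_map" (400x640 float32, m along the optical axis (not along the pixel's ray), 0 where there is no reading), "fx", "fy", "cx", "cy" (pixels), "T" (4x4, takes a point from camera to world coordinates). Camera axes: x right, y down, z forward; pixel columns grow to the right and rows downward; lengths in m; the calibration is good to about 2 mm. A picture is of the moment at which its call begins.
- job.job_done(): hands the job in; it is judged then, once.
The state is a dict: "clock": time; "joints": joint angles; "joint_velocities": joint speeds; "tau": joint torques, N m; "eef_pos": TCP position; "ee_rot": TCP orientation; "wrist_force": force on the tool from outside, world axes, zero at the start; "torque": the same for the moment, N m; "opening": finger opening in m; "gripper_force": force on a finger pad.
Only numpy, scipy, OpenCV 4.12 (cv2) and the standard library are available. Lean on these libraries where they do the work, as an engineer would, in place of code of your own. Each camera call takes 0.05 s, during which the arm holds its last target. There are 200 camera calls.

## Working session

There is one attempt and no reset: what is moved stays moved. The work goes in short steps, Python scripts to look and compute and a tool call to move; the robot and the scene stay as the last step left them, time stands still between calls to the robot, and variables do not carry over. Pictures are saved under pics/ and viewed, at most 14 in all, crops included, and the job is handed in when it is done.

Besides the shell and the picture viewer there is one more tool, called after ">>>" as name(argument=value, ...), one argument or row to a line, values as JSON. move_arm: Moves the arm, as the interface text tells. Shift numbers are shares of 40 mm and turn numbers shares of 0.12 rad, none past 1 either way. Its arguments: {"type":"object","properties":{"commands":{"type":"array"},"grip_force":{"type":"number"}},"required":["commands"]}

```bash
mkdir -p pics; python3 - <<'E'
from workcell import r,optics,job
import cv2,numpy as np
for n in("top","side"):
    c=optics.camera(n); cv2.imwrite(f"pics/{n}0.png",c["color"]); np.savez(f"{n}0.npz",**c)
    print(n,c["fx"],c["fy"],c["cx"],c["cy"],np.round(c["T"],4).tolist())
s=r.observe();print(s)
E
```

```text
top 477.39594500847704 477.39594500847704 316.290720277474 194.60193945284905 [[0.005, -0.9926, 0.1217, 0.3223], [-1.0, -0.0049, 0.0009, -0.0339], [-0.0003, -0.1217, -0.9926, 1.3832], [0.0, 0.0, 0.0, 1.0]]
side 412.1476026844283 412.1476026844283 321.6683398584545 198.49569978255963 [[-0.9798, -0.143, 0.14, 0.348], [-0.1994, 0.6421, -0.7402, 0.7643], [0.0159, -0.7532, -0.6576, 0.7122], [0.0, 0.0, 0.0, 1.0]]
{'clock': 0.1, 'joints': array([1.31804043e+00, 2.41307705e-01, 3.88489042e-03, 1.33517937e+00,
       4.28268828e-05, 1.57080402e+00]), 'joint_velocities': array([-0.0001972 ,  0.00074534,  0.00314686,  0.00057732,  0.00152647,
        0.00055838]), 'tau': array([-4.73719956e-04, -3.73137939e+01,  2.53009182e+01,  1.08301968e-02,
       -1.28752063e-04,  2.38042205e-06]), 'eef_pos': array([0.12489185, 0.48360353, 0.2385268 ]), 'ee_rot': array([ 1.26045599e-01,  9.92024038e-01, -8.93030371e-04, -1.35046128e-04]), 'wrist_force': array([ 0.07199339,  0.09068763, -0.62966299]), 'torque': array([-0.02436996, -0.01555505,  0.01107336]), 'gripper_force': 0.0, 'opening': 0.08535875196592871}
```

View pics/top0.png

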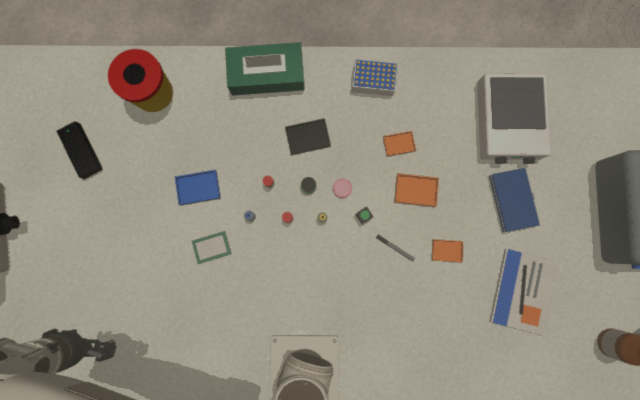

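View pics/side0.png

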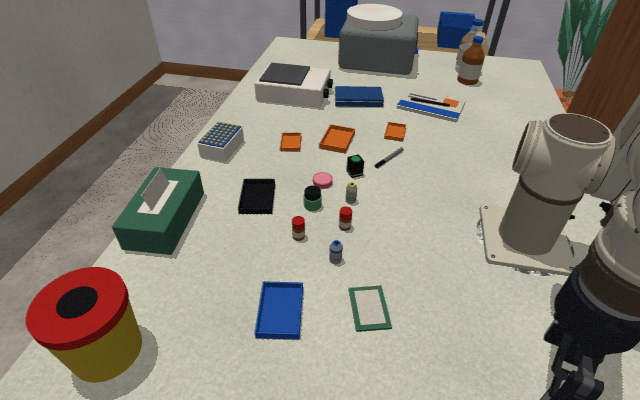

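The top view shows the vials' red caps at (267,181) and (287,217), the blue objective at (249,215), the yellow objective at (322,217) and the cube at (364,215). The dish is at (342,188), the jar at (308,185), the black tray at (308,137) and the blue tray at (198,187).

Orange candidates are (399,144), (416,190) and (447,251), plus a sticker on the notebook at (531,316). (416,190) is clearly the largest, about 42x30 px, which matches 120x84 mm. The side view shows the same layout. Next I'll measure everything and make a confirming crop.

```bash
cat > h.py <<'E'
import cv2,numpy as np
def ray(c,u,v,z):
    d=c["T"][:3,:3]@np.array([(u-c["cx"])/c["fx"],(v-c["cy"])/c["fy"],1]); o=c["T"][:3,3]
    return o+d*(z-o[2])/d[2]
def mask(c,k):
    h=cv2.cvtColor(c["color"],cv2.COLOR_BGR2HSV); H,S,V=cv2.split(h)
    return ({"red":((H<6)|(H>174))&(S>140)&(V>70),"orange":(H>=6)&(H<16)&(S>150)&(V>80),
     "blue":(H>100)&(H<125)&(S>90)&(V>50),"yellow":(H>20)&(H<33)&(S>70)&(V>60),"green":(H>50)&(H<85)&(S>90)&(V>40),
     "dark":(V<60),"pink":((H>165)|(H<6))&(S>50)&(S<=140)&(V>120)}[k]).astype(np.uint8)*255
def blobs(c,k,z,amin=8,roi=None):
    m=mask(c,k)
    for q in cv2.findContours(m,cv2.RETR_EXTERNAL,cv2.CHAIN_APPROX_NONE)[0]:
        (u,v),(w,h),a=cv2.minAreaRect(q)
        if w*h<amin: continue
        if roi and not(roi[0]<u<roi[2] and roi[1]<v<roi[3]): continue
        P=np.array([ray(c,x,y,z)[:2] for x,y in cv2.boxPoints(((u,v),(w,h),a))])
        e=P[1]-P[0],P[2]-P[1]; i=int(np.linalg.norm(e[1])>np.linalg.norm(e[0]))
        print(k,"px",np.round((u,v,w,h),1),"xy",np.round(P.mean(0),4),"size",np.round([np.linalg.norm(x) for x in e],3),"long axis deg",round(np.degrees(np.arctan2(*e[i][::-1]))%180,1))
E
python3 - <<'E'
from h import *
t=dict(np.load("top0.npz")); s=dict(np.load("side0.npz"))
R=(160,100,480,280); S=(230,120,430,350)
for k,z in(("red",.054),("orange",.018),("blue",.018),("blue",.055),("yellow",.055),("green",.05),("dark",.018),("dark",.05),("pink",.015)):
    print("z",z); blobs(t,k,z,8,R)
print("SIDE")
for k,z in(("red",.054),("orange",.018),("blue",.018),("yellow",.055),("green",.05),("dark",.018)):
    blobs(s,k,z,25,S)
a=cv2.resize(t["color"][120:275,370:480],None,fx=3.5,fy=3.5); b=cv2.resize(t["color"][120:275,170:385],None,fx=3.5,fy=3.5)
cv2.imwrite("pics/orange.png",a); cv2.imwrite("pics/left.png",b)
E
```

```text
z 0.054
red px [287. 217.   8.   8.] xy [0.4219 0.0488] size [0.022 0.022] long axis deg 0.7
red px [267.3 180.8   8.5   7.8] xy [0.5238 0.1056] size [0.022 0.024] long axis deg 45.3
z 0.018
orange px [446.5 250.5  19.   27. ] xy [ 0.3316 -0.4032] size [0.077 0.054] long axis deg 90.3
orange px [416.4 190.2  40.3  26.1] xy [ 0.5041 -0.3212] size [0.076 0.116] long axis deg 83.8
orange px [398.7 143.5  18.2  27.3] xy [ 0.6413 -0.2726] size [0.08  0.054] long axis deg 99.9
z 0.018
blue px [248. 215.   4.   4.] xy [0.4298 0.1628] size [0.011 0.011] long axis deg 1.3
blue px [196.9 186.9  28.   41.4] xy [0.5105 0.3122] size [0.119 0.082] long axis deg 100.2
z 0.055
blue px [248. 215.   4.   4.] xy [0.4268 0.1575] size [0.011 0.011] long axis deg 1.3
blue px [196.9 186.9  28.   41.4] xy [0.5054 0.3028] size [0.116 0.08 ] long axis deg 100.2
z 0.055
yellow px [322. 217.   6.   6.] xy [ 0.4223 -0.0489] size [0.017 0.017] long axis deg 0.2
z 0.05
green px [364.1 215.2   6.7   3.6] xy [ 0.4283 -0.1667] size [0.01  0.019] long axis deg 26.2
z 0.018
dark px [305.8 129.7  13.3  38. ] xy [ 0.6812
[... 1305 characters left out ...]
0.423  -0.0202] size [0.017 0.026] long axis deg 3.6
green px [370.  308.   46.5  34.6] xy [0.3385 0.303 ] size [0.07  0.102] long axis deg 103.6
green px [312.4 203.3  13.7  16. ] xy [0.5073 0.0406] size [0.039 0.049] long axis deg 104.0
green px [355.5 158.5   5.    9. ] xy [ 0.4314 -0.1656] size [0.025 0.024] long axis deg 12.8
dark px [312.5 193.   14.   15. ] xy [ 0.5235 -0.0338] size [0.04  0.056] long axis deg 101.7
dark px [256.5 196.   34.   35. ] xy [0.6622 0.0067] size [0.094 0.134] long axis deg 106.5
dark px [380.7 162.5   3.3  13.3] xy [ 0.3621 -0.2071] size [0.051 0.014] long axis deg 57.3
dark px [355. 166.  22.  16.] xy [ 0.432  -0.1759] size [0.047 0.104] long axis deg 97.2
```

View pics/orange.png

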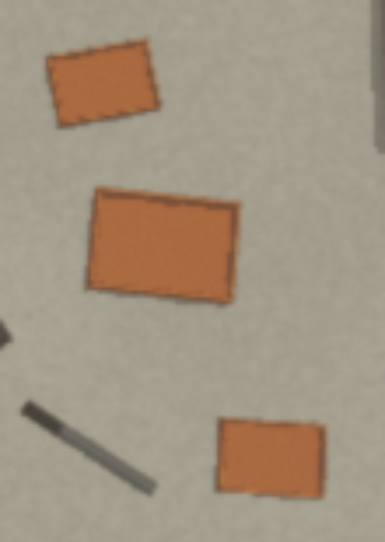

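View pics/left.png

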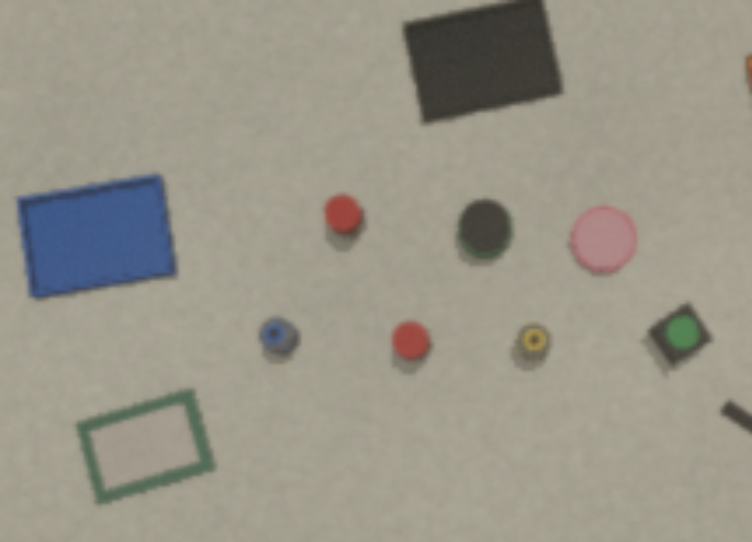

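The enlarged crop confirms that the orange tray at (416,190) is the largest, and its walls are visible. I'll refine the cube and the black tray, and check against depth.

```bash
python3 - <<'E'
from h import *
c=dict(np.load("top0.npz")); Z=c["z_map"]; v,u=np.indices(Z.shape)
P=np.stack([(u-c["cx"])/c["fx"]*Z,(v-c["cy"])/c["fy"]*Z,Z],-1)@c["T"][:3,:3].T+c["T"][:3,3]
roi=(u>160)&(u<460)&(v>100)&(v<270)&(Z>0)
print("bench z",np.median(P[...,2][roi]))
def show(m,z,lo):
    for q in cv2.findContours(m.astype(np.uint8),cv2.RETR_EXTERNAL,cv2.CHAIN_APPROX_NONE)[0]:
        if len(q)<8: continue
        (a,b),(w,h),an=cv2.minAreaRect(q); k=np.zeros(Z.shape,np.uint8); cv2.drawContours(k,[q],-1,1,-1)
        zz=P[...,2][k>0]; zt=z or np.percentile(zz,90)
        B=np.array([ray(c,x,y,zt)[:2] for x,y in cv2.boxPoints(((a,b),(w,h),an))]);e=B[1]-B[0]
        print("px",np.round((a,b,w,h),1),"z",round(float(zt),3),"xy",np.round(B.mean(0),4),"edge deg",round(np.degrees(np.arctan2(e[1],e[0]))%90,1))
print("tops by depth"); show(roi&(P[...,2]>.03),None,0)
V=c["color"].max(2)
print("dark<75 (tray)"); show(roi&(v<160)&(V<85),.018,0)
sub=c["color"][205:226,352:377]; print(sub.max(2)); 
hs=cv2.cvtColor(c["color"],cv2.COLOR_BGR2HSV); m=roi&(hs[...,0]>45)&(hs[...,0]<90)&(hs[...,1]>70)&(u>350)&(u<380)&(v>200)
print("window"); show(m,.05,0); ys,xs=np.nonzero(m);print(xs.mean(),ys.mean(),len(xs),ray(c,xs.mean(),ys.mean(),.05))
E
```

```text
bench z 0.0006685998765884049
tops by depth
px [322.3 216.9   9.4   9.4] z 0.057 xy [ 0.4224 -0.0497] edge deg 63.8
px [287. 217.  10.  10.] z 0.058 xy [0.4216 0.0485] edge deg 0.3
px [248.8 215.3   9.9   9.2] z 0.058 xy [0.4259 0.155 ] edge deg 45.9
px [364.3 214.8  12.8  13.6] z 0.053 xy [ 0.4293 -0.1671] edge deg 33.9
px [308.5 184.5  15.   15. ] z 0.054 xy [ 0.5138 -0.0106] edge deg 0.3
px [267.8 180.8  10.6   9.9] z 0.057 xy [0.5234 0.1039] edge deg 46.0
px [163.5 103.    4.    5. ] z 0.051 xy [0.7492 0.4087] edge deg 0.3
dark<75 (tray)
px [307.5 136.3  28.4  40.1] z 0.018 xy [ 0.6614 -0.0061] edge deg 12.5
px [165.  104.5   7.    8. ] z 0.018 xy [0.7552 0.415 ] edge deg 0.3
[[166 166 166 166 168 168 169 166 167 167 166 166 167 166 162 166 166 167
  170 169 167 165 166 166 167]
 [165 165 165 167 167 165 167 165 165 167 167 163 162 153 134 150 165 167
  169 168 169 167 166 166 168]
 [167 168 168 168 167 165 164 163 165 165 166 154 120 103  93 121 161 167
  167 168 166 166 166 166 168]
 [168 168 167 168 167 165 164 163 162 161 152 120  86  78  76  93 137 164
  168 168 167 165 166 
[... 1250 characters left out ...]
6 167 166 167 168]
 [167 166 164 158 136 128 124 105  74  68  76  77  72  78  82 103 125 142
  162 163 165 166 167 166 167]
 [167 168 170 168 157 133 128 121  92  69  69  80  84  98 119 137 157 160
  166 164 166 165 166 167 167]
 [165 167 169 168 160 134 128 128 115  87  77 102 120 129 139 160 166 165
  166 167 165 164 167 167 169]
 [166 164 166 166 163 153 134 127 124 111 102 123 138 157 163 167 167 168
  167 168 167 166 165 168 170]
 [165 166 167 167 165 163 151 128 128 131 129 140 159 163 165 168 168 167
  167 167 167 165 165 165 166]]
window
px [364.5 214.5   8.5   8.5] z 0.05 xy [ 0.4303 -0.1679] edge deg 45.0
364.6617647058824 214.39705882352942 68 [ 0.43055145 -0.16830921  0.05      ]
```

>>> move_arm(
  commands=[
    {"grip": -1, "delta_pos": [0.62, -0.593, -0.18], "roll": 0},
    {"grip": -1, "delta_pos": [0.62, -0.593, -0.18], "roll": 0},
    {"grip": -1, "delta_pos": [0.62, -0.593, -0.18], "roll": 0},
    {"grip": -1, "delta_pos": [0.62, -0.593, -0.18], "roll": 0},
    {"grip": -1, "delta_pos": [0.62, -0.593, -0.18], "roll": 0},
    {"grip": -1, "delta_pos": [0.62, -0.593, -0.18], "roll": 0},
    {"grip": -1, "delta_pos": [0.62, -0.593, -0.18], "roll": 0},
    {"grip": -1, "delta_pos": [0.62, -0.593, -0.18], "roll": 0},
    {"grip": -1, "delta_pos": [0.62, -0.593, -0.18], "roll": 0},
    {"grip": -1, "delta_pos": [0.62, -0.593, -0.18], "roll": 0},
    {"grip": -1, "delta_pos": [0.62, -0.593, -0.18], "roll": 0},
    {"grip": -1, "delta_pos": [0.62, -0.593, -0.18], "roll": 0},
    {"grip": -1, "delta_pos": [0.62, -0.593, -0.18], "roll": 0},
    {"grip": -1, "delta_pos": [0.62, -0.593, -0.18], "roll": 0},
    {"grip": -1, "delta_pos": [0.62, -0.593, -0.18], "roll": 0},
    {"grip": -1, "delta_pos": [0.62, -0.593, -0.18], "roll": 0},
    {"grip": -1, "delta_pos": [0, 0, 0], "roll": 0},
    {"grip": -1, "delta_pos": [0, 0, 0], "roll": 0},
    {"grip": -1, "delta_pos": [0, 0, 0], "roll": 0},
  ],
  grip_force=30,
)

```text
clock: 1.68
eef_pos: [0.5211, 0.1045, 0.1235]
ee_rot: [0.126, 0.992, -0.0, -0.001]
wrist_force: [0.1, 0.2, 0.1]
opening: 0.0853
gripper_force: 0.0
```

```bash
python3 - <<'E'
from workcell import optics
import cv2
s=optics.camera("side")["color"][130:290,220:420]
cv2.imwrite("pics/s1.png",cv2.resize(s,None,fx=3.5,fy=3.5))
E
```

```text
(no output)
```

View pics/s1.png

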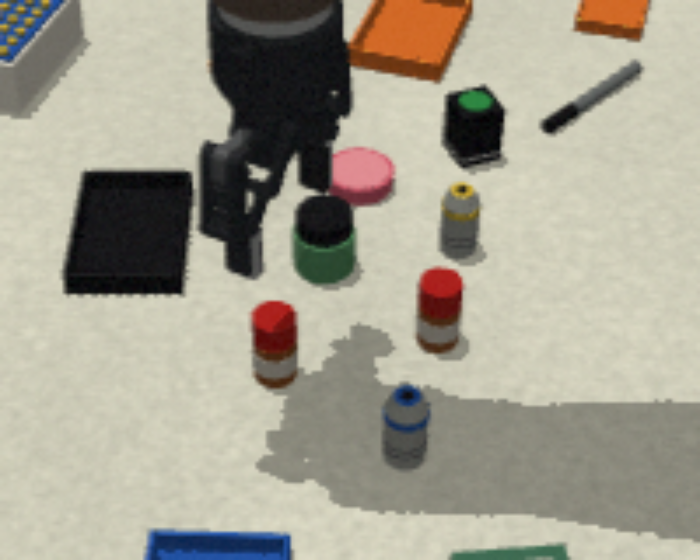

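The open gripper straddles the vial with its red cap at crop (274,322). The jar is clear of the fingers. I'll descend and grip.

>>> move_arm(
  commands=[
    {"grip": -1, "delta_pos": [0.05, 0, -0.6], "roll": 0},
    {"grip": -1, "delta_pos": [0, 0, -0.6], "roll": 0},
    {"grip": -1, "delta_pos": [0, 0, -0.6], "roll": 0},
    {"grip": -1, "delta_pos": [0, 0, -0.4], "roll": 0},
    {"grip": -1, "delta_pos": [0, 0, -0.2], "roll": 0},
    {"grip": 1, "delta_pos": [0, 0, 0], "roll": 0},
    {"grip": 1, "delta_pos": [0, 0, 0], "roll": 0},
    {"grip": 1, "delta_pos": [0, 0, 0], "roll": 0},
    {"grip": 1, "delta_pos": [0, 0, 0], "roll": 0},
    {"grip": 1, "delta_pos": [0, 0, 0], "roll": 0},
    {"grip": 1, "delta_pos": [0, 0, 0], "roll": 0},
    {"grip": 1, "delta_pos": [0, 0, 0], "roll": 0},
    {"grip": 1, "delta_pos": [0, 0, 0], "roll": 0},
  ],
  grip_force=30,
)

```text
clock: 2.82
eef_pos: [0.525, 0.105, 0.0296]
ee_rot: [0.126, 0.992, 0.001, 0.001]
wrist_force: [-1.0, 0.5, 6.5]
opening: 0.0293
gripper_force: 29.7
```

>>> move_arm(
  commands=[
    {"grip": 1, "delta_pos": [0, 0, 0.4], "roll": 0},
    {"grip": 1, "delta_pos": [0, 0, 0.8], "roll": 0},
    {"grip": 1, "delta_pos": [0, 0, 0.8], "roll": 0},
    {"grip": 1, "delta_pos": [0, 0, 0.5], "roll": 0},
    {"grip": 1, "delta_pos": [-0.06, 0.5, 0], "roll": 0},
    {"grip": 1, "delta_pos": [-0.06, 0.75, 0], "roll": 0},
    {"grip": 1, "delta_pos": [-0.06, 0.75, 0], "roll": 0},
    {"grip": 1, "delta_pos": [-0.06, 0.75, 0], "roll": 0},
    {"grip": 1, "delta_pos": [-0.06, 0.75, 0], "roll": 0},
    {"grip": 1, "delta_pos": [-0.06, 0.75, 0], "roll": 0},
    {"grip": 1, "delta_pos": [-0.06, 0.75, 0], "roll": 0},
    {"grip": 1, "delta_pos": [-0.06, 0.75, 0], "roll": 0},
    {"grip": 1, "delta_pos": [0, 0.25, 0], "roll": 0},
    {"grip": 1, "delta_pos": [0, 0, 0], "roll": 0},
    {"grip": 1, "delta_pos": [0, 0, 0], "roll": 0},
    {"grip": 1, "delta_pos": [0, 0, 0], "roll": 0},
  ],
)

```text
clock: 4.15
eef_pos: [0.5046, 0.3431, 0.1278]
ee_rot: [0.127, 0.992, -0.001, -0.0]
wrist_force: [0.8, 0.1, 0.1]
opening: 0.0291
gripper_force: 29.8
```

```bash
python3 - <<'E'
from workcell import optics
import cv2
s=optics.camera("side")["color"][170:370,200:420]
t=optics.camera("top")["color"][140:240,150:300]
cv2.imwrite("pics/s2.png",cv2.hconcat([cv2.resize(s,(440,400)),cv2.resize(t,(360,240)).copy() if 0 else cv2.copyMakeBorder(cv2.resize(t,(360,240)),0,160,0,0,0)]))
E
```

```text
(no output)
```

View pics/s2.png

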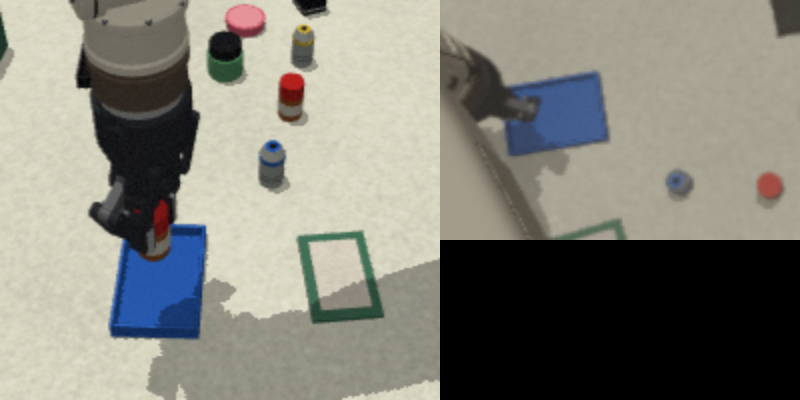

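The vial is upright in the grip over the far-left half of the blue tray. I'll lower and release it.

>>> move_arm(
  commands=[
    {"grip": 1, "delta_pos": [0, 0, -0.6], "roll": 0},
    {"grip": 1, "delta_pos": [0, 0, -0.6], "roll": 0},
    {"grip": 1, "delta_pos": [0, 0, -0.5], "roll": 0},
    {"grip": 1, "delta_pos": [0, 0, -0.3], "roll": 0},
    {"grip": 1, "delta_pos": [0, 0, -0.2], "roll": 0},
    {"grip": 1, "delta_pos": [0, 0, -0.12], "roll": 0},
    {"grip": 1, "delta_pos": [0, 0, 0], "roll": 0},
    {"grip": 1, "delta_pos": [0, 0, 0], "roll": 0},
    {"grip": 1, "delta_pos": [0, 0, 0], "roll": 0},
  ],
)

```text
clock: 5.0
eef_pos: [0.5056, 0.3449, 0.0365]
ee_rot: [0.126, 0.992, 0.001, 0.001]
wrist_force: [-0.2, -0.1, -1.2]
opening: 0.0294
gripper_force: 29.9
```

>>> move_arm(
  commands=[
    {"grip": 1, "delta_pos": [0, 0, -0.04], "roll": 0},
    {"grip": 1, "delta_pos": [0, 0, 0], "roll": 0},
    {"grip": 1, "delta_pos": [0, 0, 0], "roll": 0},
  ],
)

```text
clock: 5.25
eef_pos: [0.5049, 0.3448, 0.0342]
ee_rot: [0.126, 0.992, 0.0, 0.0]
wrist_force: [0.7, 0.0, 0.2]
opening: 0.0295
gripper_force: 29.9
```

>>> move_arm(
  commands=[
    {"grip": 0, "delta_pos": [0, 0, 0], "roll": 0},
    {"grip": 0, "delta_pos": [0, 0, 0], "roll": 0},
    {"grip": 0, "delta_pos": [0, 0, 0], "roll": 0},
    {"grip": 0, "delta_pos": [0, 0, 0.3], "roll": 0},
    {"grip": 0, "delta_pos": [0, 0, 0.6], "roll": 0},
    {"grip": 0, "delta_pos": [0, 0, 0.8], "roll": 0},
    {"grip": 0, "delta_pos": [0, 0, 0.8], "roll": 0},
    {"grip": -1, "delta_pos": [-0.21, -0.74, 0], "roll": 0},
    {"grip": -1, "delta_pos": [-0.21, -0.74, 0], "roll": 0},
    {"grip": -1, "delta_pos": [-0.21, -0.74, 0], "roll": 0},
    {"grip": -1, "delta_pos": [-0.21, -0.74, 0], "roll": 0},
    {"grip": -1, "delta_pos": [-0.21, -0.74, 0], "roll": 0},
    {"grip": -1, "delta_pos": [-0.21, -0.74, 0], "roll": 0},
    {"grip": -1, "delta_pos": [-0.21, -0.74, 0], "roll": 0},
    {"grip": -1, "delta_pos": [-0.21, -0.74, 0], "roll": 0},
    {"grip": -1, "delta_pos": [-0.21, -0.74, 0], "roll": 0},
    {"grip": -1, "delta_pos": [-0.21, -0.74, 0], "roll": 0},
    {"grip": -1, "delta_pos": [0, 0, 0], "roll": 0},
    {"grip": -1, "delta_pos": [0, 0, 0], "roll": 0},
    {"grip": -1, "delta_pos": [0, 0, 0], "roll": 0},
  ],
)

```text
clock: 6.92
eef_pos: [0.4212, 0.0488, 0.1341]
ee_rot: [0.126, 0.992, 0.0, 0.001]
wrist_force: [0.5, -0.2, 1.0]
opening: 0.0857
gripper_force: 0.0
```

```bash
python3 - <<'E'
from workcell import optics
import cv2
s=optics.camera("side")["color"][130:350,220:440]
cv2.imwrite("pics/s3.png",cv2.resize(s,None,fx=2.7,fy=2.7))
E
```

```text
(no output)
```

View pics/s3.png

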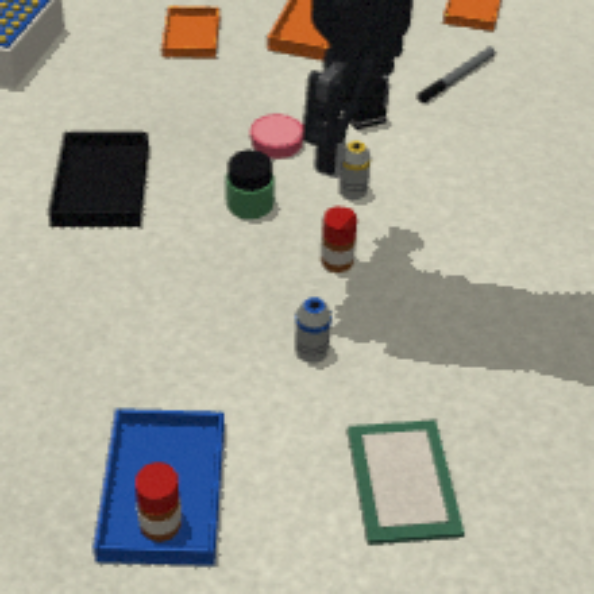

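The first vial stands upright in the blue tray, crop (158,500). Now I'll pick the second.

>>> move_arm(
  commands=[
    {"grip": -1, "delta_pos": [0, 0, -0.7], "roll": 0},
    {"grip": -1, "delta_pos": [0, 0, -0.7], "roll": 0},
    {"grip": -1, "delta_pos": [0, 0, -0.7], "roll": 0},
    {"grip": -1, "delta_pos": [0, 0, -0.4], "roll": 0},
    {"grip": -1, "delta_pos": [0, 0, -0.17], "roll": 0},
    {"grip": 1, "delta_pos": [0, 0, 0], "roll": 0},
    {"grip": 1, "delta_pos": [0, 0, 0], "roll": 0},
    {"grip": 1, "delta_pos": [0, 0, 0], "roll": 0},
    {"grip": 1, "delta_pos": [0, 0, 0], "roll": 0},
    {"grip": 1, "delta_pos": [0, 0, 0], "roll": 0},
    {"grip": 1, "delta_pos": [0, 0, 0], "roll": 0},
    {"grip": 1, "delta_pos": [0, 0, 0], "roll": 0},
    {"grip": 1, "delta_pos": [0, 0, 0], "roll": 0},
  ],
)

```text
clock: 8.05
eef_pos: [0.4219, 0.0489, 0.0282]
ee_rot: [0.126, 0.992, 0.001, 0.001]
wrist_force: [-0.6, 1.0, 6.2]
opening: 0.0292
gripper_force: 29.5
```

>>> move_arm(
  commands=[
    {"grip": 1, "delta_pos": [0, 0, 0.5], "roll": 0},
    {"grip": 1, "delta_pos": [0, 0, 0.9], "roll": 0},
    {"grip": 1, "delta_pos": [0, 0, 0.9], "roll": 0},
    {"grip": 1, "delta_pos": [0, 0, 0.45], "roll": 0},
    {"grip": 1, "delta_pos": [0.2, 0.48, 0], "roll": 0},
    {"grip": 1, "delta_pos": [0.3, 0.725, 0], "roll": 0},
    {"grip": 1, "delta_pos": [0.3, 0.725, 0], "roll": 0},
    {"grip": 1, "delta_pos": [0.3, 0.725, 0], "roll": 0},
    {"grip": 1, "delta_pos": [0.3, 0.725, 0], "roll": 0},
    {"grip": 1, "delta_pos": [0.3, 0.725, 0], "roll": 0},
    {"grip": 1, "delta_pos": [0.3, 0.725, 0], "roll": 0},
    {"grip": 1, "delta_pos": [0.3, 0.725, 0], "roll": 0},
    {"grip": 1, "delta_pos": [0.08, 0.24, 0], "roll": 0},
    {"grip": 1, "delta_pos": [0, 0, 0], "roll": 0},
    {"grip": 1, "delta_pos": [0, 0, 0], "roll": 0},
  ],
)

```text
clock: 9.3
eef_pos: [0.5152, 0.28, 0.1363]
ee_rot: [0.126, 0.992, -0.001, -0.001]
wrist_force: [0.4, -0.4, -0.5]
opening: 0.0289
gripper_force: 29.9
```

>>> move_arm(
  commands=[
    {"grip": 1, "delta_pos": [0, 0, -0.7], "roll": 0},
    {"grip": 1, "delta_pos": [0, 0, -0.7], "roll": 0},
    {"grip": 1, "delta_pos": [0, 0, -0.5], "roll": 0},
    {"grip": 1, "delta_pos": [0, 0, -0.4], "roll": 0},
    {"grip": 1, "delta_pos": [0, 0, -0.2], "roll": 0},
    {"grip": 1, "delta_pos": [0, 0, -0.1], "roll": 0},
    {"grip": 1, "delta_pos": [0, 0, 0], "roll": 0},
    {"grip": 1, "delta_pos": [0, 0, 0], "roll": 0},
    {"grip": 1, "delta_pos": [0, 0, 0], "roll": 0},
  ],
)

```text
clock: 10.05
eef_pos: [0.5167, 0.2803, 0.0341]
ee_rot: [0.126, 0.992, 0.001, 0.001]
wrist_force: [1.0, 0.5, -0.8]
opening: 0.0296
gripper_force: 29.9
```

>>> move_arm(
  commands=[
    {"grip": 1, "delta_pos": [0, 0, -0.03], "roll": 0},
    {"grip": 1, "delta_pos": [0, 0, 0], "roll": 0},
    {"grip": 0, "delta_pos": [0, 0, 0], "roll": 0},
    {"grip": 0, "delta_pos": [0, 0, 0], "roll": 0},
    {"grip": 0, "delta_pos": [0, 0, 0], "roll": 0},
    {"grip": 0, "delta_pos": [0, 0, 0.3], "roll": 0},
    {"grip": 0, "delta_pos": [0, 0, 0.6], "roll": 0},
    {"grip": 0, "delta_pos": [0, 0, 0.8], "roll": 0},
    {"grip": 0, "delta_pos": [0, 0, 0.8], "roll": 0},
    {"grip": -1, "delta_pos": [-0.45, -0.62, 0], "roll": 0},
    {"grip": -1, "delta_pos": [-0.45, -0.62, 0], "roll": 0},
    {"grip": -1, "delta_pos": [-0.45, -0.62, 0], "roll": 0},
    {"grip": -1, "delta_pos": [-0.45, -0.62, 0], "roll": 0},
    {"grip": -1, "delta_pos": [-0.45, -0.62, 0], "roll": 0},
    {"grip": -1, "delta_pos": [0, 0, 0], "roll": 0},
    {"grip": -1, "delta_pos": [0, 0, 0], "roll": 0},
    {"grip": -1, "delta_pos": [0, 0, 0], "roll": 0},
  ],
)

```text
clock: 11.47
eef_pos: [0.4267, 0.1568, 0.1323]
ee_rot: [0.126, 0.992, 0.001, 0.001]
wrist_force: [-0.1, -0.0, 0.0]
opening: 0.0851
gripper_force: 0.0
```

>>> move_arm(
  commands=[
    {"grip": -1, "delta_pos": [0, 0, -0.7], "roll": 0},
    {"grip": -1, "delta_pos": [0, 0, -0.7], "roll": 0},
    {"grip": -1, "delta_pos": [0, 0, -0.7], "roll": 0},
    {"grip": -1, "delta_pos": [0, 0, -0.4], "roll": 0},
    {"grip": -1, "delta_pos": [0, 0, -0.18], "roll": 0},
    {"grip": 1, "delta_pos": [0, 0, 0], "roll": 0},
    {"grip": 1, "delta_pos": [0, 0, 0], "roll": 0},
    {"grip": 1, "delta_pos": [0, 0, 0], "roll": 0},
    {"grip": 1, "delta_pos": [0, 0, 0], "roll": 0},
    {"grip": 1, "delta_pos": [0, 0, 0], "roll": 0},
    {"grip": 1, "delta_pos": [0, 0, 0], "roll": 0},
    {"grip": 1, "delta_pos": [0, 0, 0], "roll": 0},
    {"grip": 1, "delta_pos": [0, 0, 0], "roll": 0},
    {"grip": 1, "delta_pos": [0, 0, 0], "roll": 0},
  ],
  grip_force=50,
)

```text
clock: 12.63
eef_pos: [0.4271, 0.157, 0.026]
ee_rot: [0.126, 0.992, 0.001, 0.001]
wrist_force: [-0.5, 0.1, 5.7]
opening: 0.0262
gripper_force: 49.1
```

>>> move_arm(
  commands=[
    {"grip": 1, "delta_pos": [0, 0, 0.2], "roll": 0},
    {"grip": 1, "delta_pos": [0, 0, 0.2], "roll": 0},
    {"grip": 1, "delta_pos": [0, 0, 0], "roll": 0},
    {"grip": 1, "delta_pos": [0, 0, 0], "roll": 0},
    {"grip": 1, "delta_pos": [0, 0, 0], "roll": 0},
  ],
)

```text
clock: 13.05
eef_pos: [0.4258, 0.1563, 0.0406]
ee_rot: [0.126, 0.992, 0.0, 0.0]
wrist_force: [-0.2, 0.1, -1.6]
opening: 0.0261
gripper_force: 49.3
```

```bash
python3 - <<'E'
from workcell import optics
import cv2
s=optics.camera("side")["color"][190:350,240:400]
cv2.imwrite("pics/s4.png",cv2.resize(s,None,fx=3.5,fy=3.5))
E
```

```text
(no output)
```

View pics/s4.png

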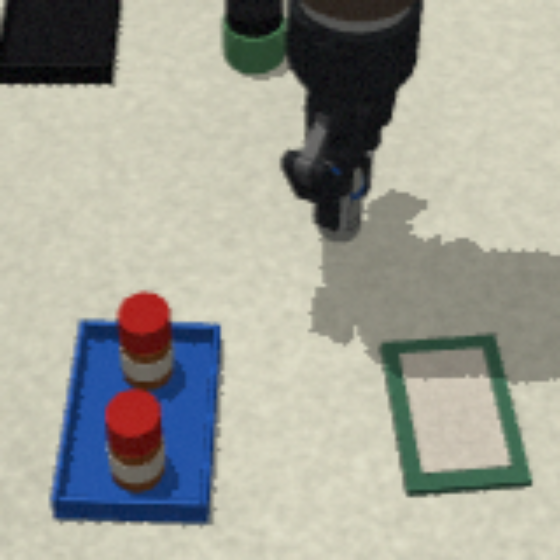

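Both vials stand upright in the blue tray and the objective hangs upright in the grip. I'll carry it to the black tray.

>>> move_arm(
  commands=[
    {"grip": 1, "delta_pos": [0, 0, 0.6], "roll": 0},
    {"grip": 1, "delta_pos": [0, 0, 0.8], "roll": 0},
    {"grip": 1, "delta_pos": [0, 0, 0.7], "roll": 0},
    {"grip": 1, "delta_pos": [0, 0, 0.3], "roll": 0},
    {"grip": 1, "delta_pos": [0.36, -0.204, 0], "roll": 0},
    {"grip": 1, "delta_pos": [0.71, -0.408, 0], "roll": 0},
    {"grip": 1, "delta_pos": [0.71, -0.408, 0], "roll": 0},
    {"grip": 1, "delta_pos": [0.71, -0.408, 0], "roll": 0},
    {"grip": 1, "delta_pos": [0.71, -0.408, 0], "roll": 0},
    {"grip": 1, "delta_pos": [0.71, -0.408, 0], "roll": 0},
    {"grip": 1, "delta_pos": [0.71, -0.408, 0], "roll": 0},
    {"grip": 1, "delta_pos": [0.71, -0.408, 0], "roll": 0},
    {"grip": 1, "delta_pos": [0.36, -0.204, 0], "roll": 0},
    {"grip": 1, "delta_pos": [0, 0, 0], "roll": 0},
    {"grip": 1, "delta_pos": [0, 0, 0], "roll": 0},
    {"grip": 1, "delta_pos": [0, 0, 0], "roll": 0},
  ],
)

```text
clock: 14.43
eef_pos: [0.6522, 0.0261, 0.1354]
ee_rot: [0.126, 0.992, -0.0, -0.001]
wrist_force: [0.2, 0.2, -1.1]
opening: 0.0265
gripper_force: 49.6
```

>>> move_arm(
  commands=[
    {"grip": 1, "delta_pos": [0, 0, -0.7], "roll": 0},
    {"grip": 1, "delta_pos": [0, 0, -0.7], "roll": 0},
    {"grip": 1, "delta_pos": [0, 0, -0.5], "roll": 0},
    {"grip": 1, "delta_pos": [0, 0, -0.35], "roll": 0},
    {"grip": 1, "delta_pos": [0, 0, -0.2], "roll": 0},
    {"grip": 1, "delta_pos": [0, 0, -0.13], "roll": 0},
    {"grip": 1, "delta_pos": [0, 0, 0], "roll": 0},
    {"grip": 1, "delta_pos": [0, 0, 0], "roll": 0},
    {"grip": 1, "delta_pos": [0, 0, 0], "roll": 0},
  ],
)

```text
clock: 15.18
eef_pos: [0.6544, 0.0261, 0.0348]
ee_rot: [0.126, 0.992, 0.0, 0.001]
wrist_force: [0.8, -0.9, -0.9]
opening: 0.0263
gripper_force: 49.6
```

>>> move_arm(
  commands=[
    {"grip": 1, "delta_pos": [0, 0, -0.05], "roll": 0},
    {"grip": 1, "delta_pos": [0, 0, 0], "roll": 0},
    {"grip": 1, "delta_pos": [0, 0, 0], "roll": 0},
  ],
)

```text
clock: 15.43
eef_pos: [0.6537, 0.0258, 0.0318]
ee_rot: [0.126, 0.992, 0.0, 0.0]
wrist_force: [0.6, -0.8, -2.0]
opening: 0.0266
gripper_force: 49.6
```

>>> move_arm(
  commands=[
    {"grip": 1, "delta_pos": [0, 0, -0.03], "roll": 0},
    {"grip": 1, "delta_pos": [0, 0, 0], "roll": 0},
    {"grip": 0, "delta_pos": [0, 0, 0], "roll": 0},
    {"grip": 0, "delta_pos": [0, 0, 0], "roll": 0},
    {"grip": 0, "delta_pos": [0, 0, 0], "roll": 0},
    {"grip": 0, "delta_pos": [0, 0, 0.3], "roll": 0},
    {"grip": 0, "delta_pos": [0, 0, 0.6], "roll": 0},
    {"grip": 0, "delta_pos": [0, 0, 0.8], "roll": 0},
    {"grip": 0, "delta_pos": [0, 0, 0.8], "roll": 0},
    {"grip": -1, "delta_pos": [-0.827, -0.268, 0], "roll": 0},
    {"grip": -1, "delta_pos": [-0.827, -0.268, 0], "roll": 0},
    {"grip": -1, "delta_pos": [-0.827, -0.268, 0], "roll": 0},
    {"grip": -1, "delta_pos": [-0.827, -0.268, 0], "roll": 0},
    {"grip": -1, "delta_pos": [-0.827, -0.268, 0], "roll": 0},
    {"grip": -1, "delta_pos": [-0.827, -0.268, 0], "roll": 0},
    {"grip": -1, "delta_pos": [-0.827, -0.268, 0], "roll": 0},
    {"grip": -1, "delta_pos": [0, 0, 0], "roll": 0},
    {"grip": -1, "delta_pos": [0, 0, 0], "roll": 0},
    {"grip": -1, "delta_pos": [0, 0, 0], "roll": 0},
  ],
)

```text
clock: 17.02
eef_pos: [0.4233, -0.0494, 0.1315]
ee_rot: [0.126, 0.992, 0.0, 0.002]
wrist_force: [-0.1, -0.4, -0.3]
opening: 0.0853
gripper_force: 0.0
```

```bash
python3 - <<'E'
from workcell import optics
import cv2
s=optics.camera("side")["color"][120:280,230:430]
cv2.imwrite("pics/s5.png",cv2.resize(s,None,fx=3.5,fy=3.5))
E
```

```text
(no output)
```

View pics/s5.png

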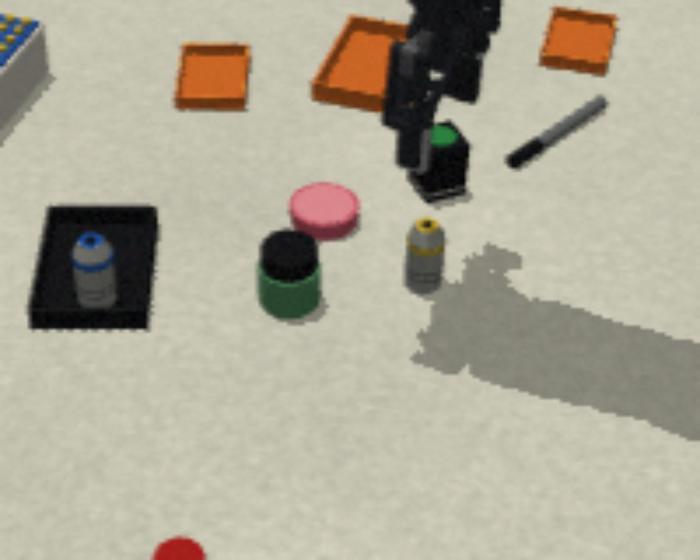

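The blue objective stands in the black tray at crop (93,270). Next is the yellow one at crop (425,255).

>>> move_arm(
  commands=[
    {"grip": -1, "delta_pos": [0, 0, -0.7], "roll": 0},
    {"grip": -1, "delta_pos": [0, 0, -0.7], "roll": 0},
    {"grip": -1, "delta_pos": [0, 0, -0.7], "roll": 0},
    {"grip": -1, "delta_pos": [0, 0, -0.4], "roll": 0},
    {"grip": -1, "delta_pos": [0, 0, -0.16], "roll": 0},
    {"grip": 1, "delta_pos": [0, 0, 0], "roll": 0},
    {"grip": 1, "delta_pos": [0, 0, 0], "roll": 0},
    {"grip": 1, "delta_pos": [0, 0, 0], "roll": 0},
    {"grip": 1, "delta_pos": [0, 0, 0], "roll": 0},
    {"grip": 1, "delta_pos": [0, 0, 0], "roll": 0},
    {"grip": 1, "delta_pos": [0, 0, 0], "roll": 0},
    {"grip": 1, "delta_pos": [0, 0, 0], "roll": 0},
    {"grip": 1, "delta_pos": [0, 0, 0], "roll": 0},
    {"grip": 1, "delta_pos": [0, 0, 0], "roll": 0},
  ],
)

```text
clock: 18.23
eef_pos: [0.4232, -0.0492, 0.025]
ee_rot: [0.126, 0.992, 0.0, 0.002]
wrist_force: [-1.6, 0.8, 7.3]
opening: 0.0268
gripper_force: 49.1
```

>>> move_arm(
  commands=[
    {"grip": 1, "delta_pos": [0, 0, 0.4], "roll": 0},
    {"grip": 1, "delta_pos": [0, 0, 0.8], "roll": 0},
    {"grip": 1, "delta_pos": [0, 0, 0.9], "roll": 0},
    {"grip": 1, "delta_pos": [0, 0, 0.75], "roll": 0},
    {"grip": 1, "delta_pos": [0.37, 0.035, 0], "roll": 0},
    {"grip": 1, "delta_pos": [0.9, 0.035, 0], "roll": 0},
    {"grip": 1, "delta_pos": [0.9, 0.035, 0], "roll": 0},
    {"grip": 1, "delta_pos": [0.9, 0.035, 0], "roll": 0},
    {"grip": 1, "delta_pos": [0.9, 0.035, 0], "roll": 0},
    {"grip": 1, "delta_pos": [0.9, 0.035, 0], "roll": 0},
    {"grip": 1, "delta_pos": [0.9, 0.035, 0], "roll": 0},
    {"grip": 1, "delta_pos": [0.37, 0.035, 0], "roll": 0},
    {"grip": 1, "delta_pos": [0, 0, 0], "roll": 0},
    {"grip": 1, "delta_pos": [0, 0, 0], "roll": 0},
    {"grip": 1, "delta_pos": [0, 0, 0], "roll": 0},
  ],
)

```text
clock: 19.48
eef_pos: [0.666, -0.0381, 0.1372]
ee_rot: [0.126, 0.992, -0.0, -0.001]
wrist_force: [-0.3, 0.5, -0.6]
opening: 0.0267
gripper_force: 49.5
```

>>> move_arm(
  commands=[
    {"grip": 1, "delta_pos": [0, 0, -0.7], "roll": 0},
    {"grip": 1, "delta_pos": [0, 0, -0.7], "roll": 0},
    {"grip": 1, "delta_pos": [0, 0, -0.5], "roll": 0},
    {"grip": 1, "delta_pos": [0, 0, -0.35], "roll": 0},
    {"grip": 1, "delta_pos": [0, 0, -0.2], "roll": 0},
    {"grip": 1, "delta_pos": [0, 0, -0.2], "roll": 0},
    {"grip": 1, "delta_pos": [0, 0, 0], "roll": 0},
    {"grip": 1, "delta_pos": [0, 0, 0], "roll": 0},
    {"grip": 1, "delta_pos": [0, 0, 0], "roll": 0},
  ],
)

```text
clock: 20.23
eef_pos: [0.6683, -0.0381, 0.0332]
ee_rot: [0.126, 0.992, 0.0, 0.001]
wrist_force: [0.3, -0.6, -0.4]
opening: 0.0265
gripper_force: 49.5
```

>>> move_arm(
  commands=[
    {"grip": 1, "delta_pos": [0, 0, -0.06], "roll": 0},
    {"grip": 1, "delta_pos": [0, 0, 0], "roll": 0},
    {"grip": 1, "delta_pos": [0, 0, 0], "roll": 0},
  ],
)

```text
clock: 20.48
eef_pos: [0.6677, -0.038, 0.0298]
ee_rot: [0.126, 0.992, 0.0, 0.0]
wrist_force: [-0.1, 0.3, -1.0]
opening: 0.0264
gripper_force: 49.5
```

>>> move_arm(
  commands=[
    {"grip": 0, "delta_pos": [0, 0, 0], "roll": 0},
    {"grip": 0, "delta_pos": [0, 0, 0], "roll": 0},
    {"grip": 0, "delta_pos": [0, 0, 0], "roll": 0},
    {"grip": 0, "delta_pos": [0, 0, 0.3], "roll": 0},
    {"grip": 0, "delta_pos": [0, 0, 0.6], "roll": 0},
    {"grip": 0, "delta_pos": [0, 0, 0.8], "roll": 0},
    {"grip": 0, "delta_pos": [0, 0, 0.8], "roll": 0},
    {"grip": -1, "delta_pos": [-0.744, -0.406, 0], "roll": 0.9},
    {"grip": -1, "delta_pos": [-0.744, -0.406, 0], "roll": 0.9},
    {"grip": -1, "delta_pos": [-0.744, -0.406, 0], "roll": 0.9},
    {"grip": -1, "delta_pos": [-0.744, -0.406, 0], "roll": 0.9},
    {"grip": -1, "delta_pos": [-0.744, -0.406, 0], "roll": 0.9},
    {"grip": -1, "delta_pos": [-0.744, -0.406, 0], "roll": 0.9},
    {"grip": -1, "delta_pos": [-0.744, -0.406, 0], "roll": 0.9},
    {"grip": -1, "delta_pos": [-0.744, -0.406, 0], "roll": 0.9},
    {"grip": -1, "delta_pos": [0, 0, 0], "roll": 0},
    {"grip": -1, "delta_pos": [0, 0, 0], "roll": 0},
    {"grip": -1, "delta_pos": [0, 0, 0], "roll": 0},
  ],
)

```text
clock: 21.98
eef_pos: [0.4305, -0.1683, 0.1305]
ee_rot: [-0.3, 0.954, -0.001, 0.001]
wrist_force: [0.2, -0.6, 1.3]
opening: 0.0853
gripper_force: 0.0
```

```bash
python3 - <<'E'
from workcell import optics,r
import cv2,numpy as np
q=r.observe()["ee_rot"]; print(np.degrees(2*np.arctan2(q[1],q[0]))-90)
s=optics.camera("side")["color"][110:270,230:430]
cv2.imwrite("pics/s6.png",cv2.resize(s,None,fx=3.5,fy=3.5))
E
```

```text
124.94081370250447
```

View pics/s6.png

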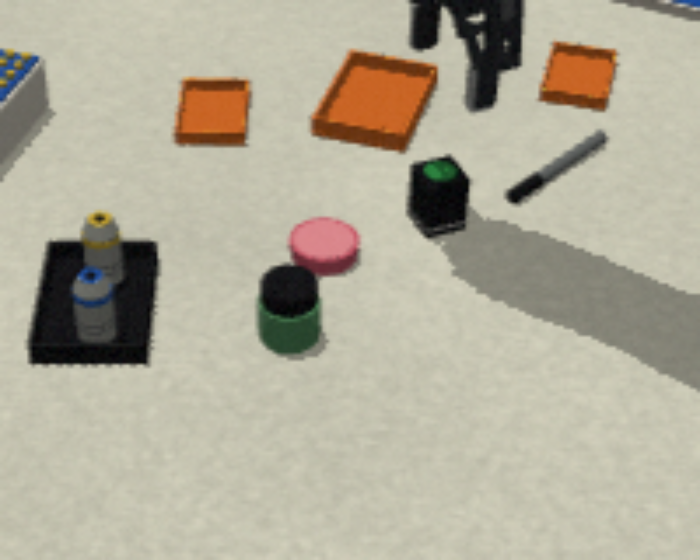

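Both objectives stand in the black tray, and the gripper is above the cube with its closing axis at 125°. I'll grip the cube.

>>> move_arm(
  commands=[
    {"grip": -1, "delta_pos": [0, 0, -0.7], "roll": 0},
    {"grip": -1, "delta_pos": [0, 0, -0.7], "roll": 0},
    {"grip": -1, "delta_pos": [0, 0, -0.7], "roll": 0},
    {"grip": -1, "delta_pos": [0, 0, -0.4], "roll": 0},
    {"grip": -1, "delta_pos": [0, 0, -0.12], "roll": 0},
    {"grip": 1, "delta_pos": [0, 0, 0], "roll": 0},
    {"grip": 1, "delta_pos": [0, 0, 0], "roll": 0},
    {"grip": 1, "delta_pos": [0, 0, 0], "roll": 0},
    {"grip": 1, "delta_pos": [0, 0, 0], "roll": 0},
    {"grip": 1, "delta_pos": [0, 0, 0], "roll": 0},
    {"grip": 1, "delta_pos": [0, 0, 0], "roll": 0},
    {"grip": 1, "delta_pos": [0, 0, 0], "roll": 0},
    {"grip": 1, "delta_pos": [0, 0, 0], "roll": 0},
    {"grip": 1, "delta_pos": [0, 0, 0], "roll": 0},
  ],
)

```text
clock: 23.2
eef_pos: [0.431, -0.1684, 0.026]
ee_rot: [-0.301, 0.954, -0.001, 0.002]
wrist_force: [0.1, 0.7, 6.1]
opening: 0.0357
gripper_force: 50.3
```

>>> move_arm(
  commands=[
    {"grip": 1, "delta_pos": [0, 0, 0.4], "roll": 0},
    {"grip": 1, "delta_pos": [0, 0, 0.8], "roll": 0},
    {"grip": 1, "delta_pos": [0, 0, 0.9], "roll": 0},
    {"grip": 1, "delta_pos": [0, 0, 0.7], "roll": 0},
    {"grip": 1, "delta_pos": [0.15, -0.31, 0], "roll": 0},
    {"grip": 1, "delta_pos": [0.307, -0.635, 0], "roll": 0},
    {"grip": 1, "delta_pos": [0.307, -0.635, 0], "roll": 0},
    {"grip": 1, "delta_pos": [0.307, -0.635, 0], "roll": 0},
    {"grip": 1, "delta_pos": [0.307, -0.635, 0], "roll": 0},
    {"grip": 1, "delta_pos": [0.307, -0.635, 0], "roll": 0},
    {"grip": 1, "delta_pos": [0.15, -0.31, 0], "roll": 0},
    {"grip": 1, "delta_pos": [0, 0, 0], "roll": 0},
    {"grip": 1, "delta_pos": [0, 0, 0], "roll": 0},
    {"grip": 1, "delta_pos": [0, 0, 0], "roll": 0},
  ],
)

```text
clock: 24.37
eef_pos: [0.5019, -0.3188, 0.1361]
ee_rot: [-0.301, 0.954, 0.001, -0.001]
wrist_force: [0.1, 0.4, -0.7]
opening: 0.0353
gripper_force: 50.0
```

>>> move_arm(
  commands=[
    {"grip": 1, "delta_pos": [0, 0, -0.7], "roll": 0},
    {"grip": 1, "delta_pos": [0, 0, -0.7], "roll": 0},
    {"grip": 1, "delta_pos": [0, 0, -0.5], "roll": 0},
    {"grip": 1, "delta_pos": [0, 0, -0.35], "roll": 0},
    {"grip": 1, "delta_pos": [0, 0, -0.2], "roll": 0},
    {"grip": 1, "delta_pos": [0, 0, -0.2], "roll": 0},
    {"grip": 1, "delta_pos": [0, 0, 0], "roll": 0},
    {"grip": 1, "delta_pos": [0, 0, 0], "roll": 0},
    {"grip": 1, "delta_pos": [0, 0, 0], "roll": 0},
    {"grip": 1, "delta_pos": [0, 0, 0], "roll": 0},
  ],
)

```text
clock: 25.2
eef_pos: [0.5033, -0.3199, 0.0313]
ee_rot: [-0.301, 0.954, -0.001, 0.0]
wrist_force: [0.1, -0.2, -1.2]
opening: 0.0354
gripper_force: 50.3
```

>>> move_arm(
  commands=[
    {"grip": 1, "delta_pos": [0, 0, -0.03], "roll": 0},
    {"grip": 1, "delta_pos": [0, 0, 0], "roll": 0},
    {"grip": -0.2, "delta_pos": [0, 0, 0], "roll": 0},
    {"grip": -0.2, "delta_pos": [0, 0, 0], "roll": 0},
    {"grip": -0.2, "delta_pos": [0, 0, 0], "roll": 0},
    {"grip": -0.2, "delta_pos": [0, 0, 0.3], "roll": 0},
    {"grip": -0.2, "delta_pos": [0, 0, 0.6], "roll": 0},
    {"grip": -0.2, "delta_pos": [0, 0, 0.8], "roll": 0},
    {"grip": -0.2, "delta_pos": [0, 0, 0.8], "roll": 0},
    {"grip": -0.2, "delta_pos": [-0.6, -0.2, 0.6], "roll": 0},
    {"grip": -0.2, "delta_pos": [-0.6, -0.2, 0.6], "roll": 0},
    {"grip": -0.2, "delta_pos": [-0.6, -0.2, 0.6], "roll": 0},
    {"grip": -0.2, "delta_pos": [-0.6, -0.2, 0], "roll": 0},
    {"grip": -0.2, "delta_pos": [-0.6, -0.2, 0], "roll": 0},
    {"grip": -0.2, "delta_pos": [0, 0, 0], "roll": 0},
    {"grip": -0.2, "delta_pos": [0, 0, 0], "roll": 0},
    {"grip": -0.2, "delta_pos": [0, 0, 0], "roll": 0},
  ],
)

```text
clock: 26.62
eef_pos: [0.3831, -0.3598, 0.2014]
ee_rot: [-0.301, 0.954, -0.0, 0.0]
wrist_force: [0.3, 0.3, -0.5]
opening: 0.0512
gripper_force: 0.0
```

```bash
python3 - <<'E'
from workcell import optics
import cv2
s=optics.camera("side")["color"][110:350,220:420]
t=optics.camera("top")["color"][110:260,160:460]
cv2.imwrite("pics/end.png",cv2.hconcat([cv2.resize(s,(350,420)),cv2.copyMakeBorder(cv2.resize(t,(450,225)),0,195,0,0,0)]))
E
```

```text
(no output)
```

View pics/end.png

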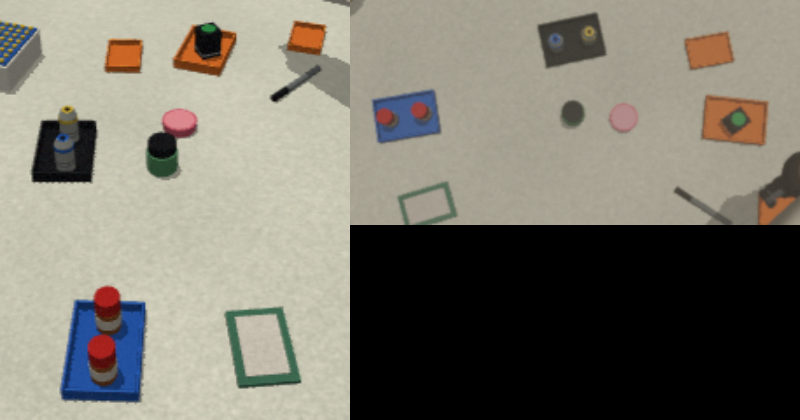

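All five pieces stand upright in their trays: vials at crop (386,117) and (421,112), objectives at (556,42) and (589,35), and the cube at (737,119). The jar and dish haven't moved and the arm is clear, so I'm handing the job in.

```bash
python3 -c "
from workcell import job
print(job.job_done())"
```

```text
the job is handed in; nothing more can be done
None
```

The job is handed in; the last pictures showed both objectives in the black tray, both vials in the blue and the filter cube in the orange, all upright, with the dish and jar where they stood (the hand-in returned no verdict).

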